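# Feel the gap of a gel-plate casting stand with a taper gauge

### The arm

A 6-joint arm with a two-finger parallel gripper is mounted at the origin on a cart in front of the work surface, level with it; the furniture and walls round the work are solid. World frame = base frame: x ahead of the robot, y to its left, z up, the work surface at z = 0. Lengths are in m, angles in degrees, forces in N, time in s.
With the tool pointing down it reaches from about 0.375 to 0.9 m from the base axis. Payload 3.1 kg.
Tool frame: the origin (TCP) lies midway between the tips of the shut fingers; the grasp point (between the pads) lies 19 mm behind it; z points along the fingers, y is the line along which they close (so a half turn about z gives the same grasp; the last joint's range is limited). The gripper opens to 87 mm and grips with 3 to 60 N. Pads are 19 mm wide; open, the fingers measure 117 mm over their backs; the gripper's body (75 mm by 190 mm) begins 51 mm behind the grasp point.
Start: joints at [63.913, 30.224, 82.088, -0, 67.689, -10.227], TCP at [0.171, 0.601, 0.223] pointing down, gripper open.
Joint ranges: [-176.69, 176.69], [-43.24, 126.21], [12.49, 139.97], [-82, 262], [0, 151.66], [-163.58, 163.58]. Speed limits (degrees/s): [159.86, 159.86, 180, 180, 180, 180].

### API

Orientations are given as a 3x3 rotation matrix whose columns are the frame's x, y, z axes.
In Python, from rig import read_state, optics, bot gives the robot as it stands. The module is installed in compiled form; this text tells all that it offers.
- The arm moves only by the tool send_rows, never from a script. Its argument "commands" is a list of rows, each a list of 7 numbers: the turn, a rotation vector about the tool's x, y, z in units of 5 degrees (1.0 is 5 degrees), then the shift along the tool's x, y, z in units of 30 mm (1.0 is 30 mm), then the opening, from 0 (shut) to 1 (fully open). In form: [[rx, ry, rz, tx, ty, tz, gripper], ...]. A call has 1 to 20 rows; each row is the pose to reach, as a shift and turn from the pose commanded when the call began, along the tool's axes at that moment; what a row does not reach only later rows make up. A row lasts 1/12 s, in which the tool goes at most 41.7 mm and 7.16 degrees, less where a joint would pass 70% of its speed; a pose out of reach is approached as far as the arm can. A call with a gripper value outside its range is refused whole. The fingers move at their own pace and stop on an object; the grip force is fixed at half the most. Time passes only in rows, so rows that repeat a pose let the fingers close. It gives the time, the measured TCP pose, the force, the opening and the grip force at its end, in the units of the state.
- read_state(): the state, without advancing time (a new reading comes with each control period).
- optics.capture(name): name is "scene" or "top" or "wrist"; returns a dict with "image" (400x640x3 uint8, blue, green, red), "intrinsics" (3x3 intrinsics, pixels), "k1" (the pictures are not rectified: a ray, as slopes to the right and down, at radius r is drawn at 1 + k1 r^2 times it, then the intrinsics apply), "extrinsics" (4x4, takes a point from world to camera coordinates); the wrist camera has in their place "T_tool_cam" (4x4, takes a point from camera to tool coordinates, whose origin is the TCP and whose axes are the flange's). Camera axes: x right, y down, z forward; pixel columns grow to the right and rows downward; lengths in m; the calibration is good to about 2 mm. A picture is of the moment at which its call begins: read the wrist's pose just before it. There is no depth.
- bot.hand_in(): hands the job in; it is judged then, once.
The state is a dict: "time_s": time; "joint_positions": joint angles; "qvel": joint speeds; "tau": joint torques, N m; "position": TCP position; "tcp_rot": TCP orientation; "force": force on the tool from outside, world axes, zero at the start; "moment": the same for the moment, N m; "opening": opening from 0.0 (shut) to 1.0 (fully open); "grasp_force": force on a finger pad.
Only numpy, scipy, OpenCV 4.12 (cv2) and the standard library are available. Lean on these libraries where they do the work, as an engineer would, in place of code of your own. Each camera call takes 0.05 s, during which the arm holds its last target. There are 200 camera calls.

### The job

Check the gap between the two upright glass plates of the gel casting stand: take the blue-handled taper gauge out of its rack and slide its blade, upright and square to the plates, straight down between them near their middle until it drags snugly on both plates (a light push of about 6 to 10 N, not jammed in). Finish while still gripping the gauge and holding it at that depth; leave the red gauge in the rack and the glassware where they are.

Things in the scene. Friction and masses are not known exactly. Their poses are not given: they have to be found in the camera images.
- blue_gauge: taper gauge with a blue handle, 90 g, upright in one of the rack's two slots. Origin: centre of the handle's underside; z up along it, x across its thickness, y across its width. Handle block 18 (x) x 40 (y) x 50 (z) mm above the origin, steel blade below it. A half turn about z makes no difference
- blue_gauge_tip (a point): middle of the tip of the blue gauge's blade, 75 mm below its origin. The blade is 24 mm wide (y) and 75 mm long, a symmetric wedge 2.5 mm thick (x) at the tip, growing evenly to 13 mm at the handle (0.14 mm per mm)
- blue_gauge_grip (a point): point on the axis of the blue handle 32 mm above its underside, good to grip across the 18 mm thickness (along the gauge's x)
- red_gauge: the same gauge with a red handle, in the other slot of the rack; to be left there. Which slot holds which gauge varies
- rack: fixed white rack, 70 x 160 x 90 mm, origin at the centre of its underside, z up. Its top (90 mm up) has two slots 76 mm apart along the rack's y; the handles rest on the top, blades hanging through, the gauges' axes parallel to the rack's
- casting_stand: fixed grey casting stand, base 100 x 150 mm, origin at the centre of its underside, z up. Two upright glass plates with white edges, 110 mm long along the stand's y, 5 mm thick, stand face to face across its x. The parallel gap between them is 5.5 to 8 mm wide, set differently each time
- plates_top (a point): point in the gap, mid-length, at the height of the glass tops, 106 mm above the stand's underside; fixed to the stand at its x = y = 0. White lead-in lips above it flare 5 mm up and 5 mm outward. The floor under the gap is 80 mm below. Both plates float together 7 mm either way along the stand's x on a soft spring, so they centre themselves on the blade
- front_plate: plate on the stand's -x side, inner face 2.75 mm from plates_top; sprung, gives 4 N per mm up to 10 mm. The blade touches both plates when its tip is 21 to 40 mm below the glass tops; each further 10 mm adds about 5.5 N of squeeze on each plate and 6 to 11 N of drag. The wedge locks itself and stays where it is held. Origin as the casting stand's
- back_plate: plate on the stand's +x side, inner face 2.75 to 5.25 mm from plates_top, set by screws; does not give under a light push. Origin the casting stand's, shifted with the setting
- flask: small conical flask, 72 x 72 x 115 mm, loose, bystander; origin under its centre
- small_beaker: small glass beaker, 60 x 55 x 70 mm, loose, bystander; origin under its centre
- amber_vial: amber vial with white cap, 27 mm wide, 51 mm tall, loose, bystander; origin under its centre
- red_vial: amber vial with red cap, 27 mm wide, 51 mm tall, loose, bystander; origin under its centre
- dish: petri dish, 90 mm across, 31 mm tall, loose, bystander; origin under its centre
There are look-alikes about, which are no part of the job. Leave any orange look-alike of the blue_gauge alone.

How it is judged:
By the outcome, as a careful person would: the job done as asked, in the order asked, and still so for the second after the job is handed in, while the arm keeps its last pose, push and grip.
It also fails if it takes over 43 s, if anything falls off the work surface, if the arm or the gripper's body presses on something with over 40 N, if the wrist force passes 120 N, or if a joint passes its speed limit or range.

## Working session

There is one attempt and no reset: what is moved stays moved. The work goes in short steps, Python scripts to look and compute and a tool call to move; the robot and the scene stay as the last step left them, time stands still between calls to the robot, and variables do not carry over. Pictures are saved under pics/ and viewed, at most 10 in all, crops included, and the job is handed in when it is done.

Besides the shell and the picture viewer there is one more tool, called after ">>>" as name(argument=value, ...) on one line, values as JSON. send_rows: Moves the arm, as the interface text tells. Its arguments: {"type":"object","properties":{"commands":{"type":"array","items":{"type":"array","items":{"type":"number"}}}},"required":["commands"]}

```bash
mkdir -p pics
python3 - <<'E'
from rig import read_state, optics
import cv2,pickle
s=read_state();print(s)
d={}
for n in("scene","top","wrist"):
    c=optics.capture(n);d[n]=c;cv2.imwrite(f"pics/{n}0.png",c["image"])
    print(n,{k:v for k,v in c.items() if k!="image"})
pickle.dump((s,d),open("d0.pkl","wb"))
E
```

```text
{'time_s': 0.0, 'joint_positions': array([ 6.39144875e+01,  3.02801926e+01,  8.21539687e+01,  2.08739150e-03,
        6.76876337e+01, -1.02276086e+01]), 'qvel': array([-0.03722394,  0.06799575, -0.02395417, -0.17460969,  0.06675177,
        0.00759331]), 'tau': array([-3.10148152e-04, -4.40039027e+01, -1.76599056e+01,  6.33459887e-02,
        5.81306848e-02, -1.66247028e-04]), 'position': array([0.17043447, 0.60058413, 0.22157188]), 'tcp_rot': array([[-9.61938344e-01,  2.73264873e-01, -9.64976559e-04],
       [ 2.73266268e-01,  9.61936567e-01, -1.89437312e-03],
       [ 4.10580609e-04, -2.08596568e-03, -9.99997740e-01]]), 'force': array([-0.63078033, -0.83362902, -0.4516054 ]), 'moment': array([-0.02471963,  0.00356701, -0.00244946]), 'grasp_force': 0.0, 'opening': 1.001346444611328}
scene {'intrinsics': array([[419.91975194,   0.        , 318.40733076],
       [  0.        , 419.91975194, 198.26989713],
       [  0.        ,   0.        ,   1.        ]]), 'k1': 0.010768794167738252, 'extrinsics': array([[ 0.60364568, -0.79720597,  0.00863319, -0.37362022],
       [-0.31634056, -0.24
[... 480 characters left out ...]
3,  0.52999472],
       [ 0.17337012,  0.00219345, -0.9848543 ,  1.35567842],
       [ 0.        ,  0.        ,  0.        ,  1.        ]])}
wrist {'intrinsics': array([[357.6173292 ,   0.        , 319.79373705],
       [  0.        , 357.6173292 , 195.57994686],
       [  0.        ,   0.        ,   1.        ]]), 'k1': -0.06457128453711006, 'T_tool_cam': array([[ 9.63160724e-04, -9.64199763e-01, -2.65175204e-01,
         7.33718337e-02],
       [ 9.99999477e-01,  8.37098195e-04,  5.88404707e-04,
         7.09542931e-06],
       [-3.45361994e-04, -2.65175632e-01,  9.64200065e-01,
        -1.61717049e-01],
       [ 0.00000000e+00,  0.00000000e+00,  0.00000000e+00,
         1.00000000e+00]])}
```

View pics/scene0.png

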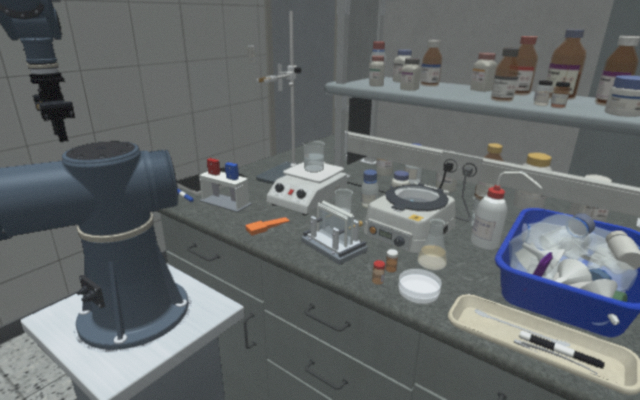

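View pics/top0.png

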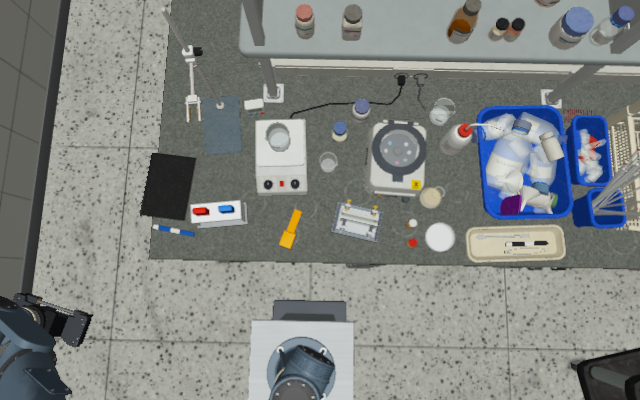

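Candidates for the blue gauge: the blue handle in the rack, scene (232,170), top (226,210). Look-alikes are the red handle, top (201,211); the orange look-alike, top (291,229); and the blue marker, top (173,230). I choose the blue handle in the rack and check it in a close crop.

Run:
```python
import cv2,pickle,numpy as np
s,d=pickle.load(open("d0.pkl","rb"))
def cr(n,x,y,w,h,f): return cv2.resize(d[n]["image"][y:y+h,x:x+w],None,fx=f,fy=f,interpolation=cv2.INTER_CUBIC)
# each tile 400x300
a=cr("scene",190,150,80,60,5);b=cr("scene",295,190,80,60,5);c=cr("top",180,185,80,60,5);e=cr("top",318,190,80,60,5)
cv2.imwrite("pics/crop0.png",np.vstack([np.hstack([a,b]),np.hstack([c,e])]))
```

```text
(no output)
```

View pics/crop0.png

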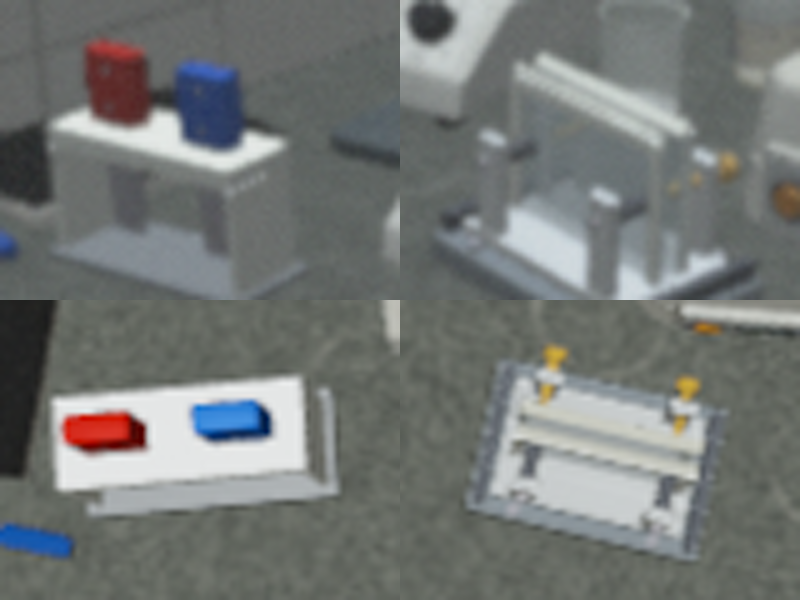

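The crop shows the blue handle upright in the right-hand (-y) slot, centre at top (225,209) and scene (232,163). Next I triangulate roughly.

```bash
cat > h.py <<'E'
import numpy as np, cv2
from scipy.optimize import least_squares
def ext(c,s=None):
    if "extrinsics" in c: return c["extrinsics"]
    T=np.eye(4);T[:3,:3]=s["tcp_rot"];T[:3,3]=s["position"]
    return np.linalg.inv(T@c["T_tool_cam"])
def proj(c,E,P):
    p=(E@np.append(P,1))[:3];q=p[:2]/p[2];q=q*(1+c["k1"]*(q@q));K=c["intrinsics"]
    return K[:2,:2]@q+K[:2,2]
def ray(c,E,uv):
    K=c["intrinsics"];q=(np.array(uv,float)-K[:2,2])/K[0,0];u=q.copy()
    for _ in range(10):u=q/(1+c["k1"]*(u@u))
    R=E[:3,:3];return -R.T@E[:3,3],R.T@np.array([*u,1])
def onz(c,E,uv,z):
    o,d=ray(c,E,uv);return o+d*(z-o[2])/d[2]
def tri(obs):
    f=lambda P:np.concatenate([proj(c,E,P)-uv for c,E,uv in obs])
    r=least_squares(f,[.5,.2,.1]);return r.x,np.abs(r.fun).max()
E
python3 - <<'E'
import pickle;from h import *
s,d=pickle.load(open("d0.pkl","rb"));S,T=d["scene"],d["top"];ES,ET=ext(S),ext(T)
sc=lambda x,y,o,Y:(o[0]+x/5,o[1]+(y-Y)/5)
a=lambda x,y:(190+x/5,150+y/5);b=lambda x,y:(295+(x-400)/5,190+y/5)
c=lambda x,y:(180+x/5,185+(y-300)/5);e=lambda x,y:(318+(x-400)/5,190+(y-300)/5)
for n,p,q in [("blue",a(209,67),c(227,420)),("red",a(117,46),c(99,430)),("rackL",a(50,128),c(57,490)),("rackTR",a(290,143),c(302,376)),("rackBR",a(233,183),c(307,468)),
 ("bL",b(540,57),e(525,408)),("bR",b(690,132),e(705,447)),("fL",b(517,67),e(517,438)),("fR",b(660,140),e(700,475))]:
    print(n,*[np.round(v,4) for v in tri([(S,ES,p),(T,ET,q)])])
for n,q in [("TL",(52,398)),("TR",(302,376)),("BR",(307,468)),("BL",(57,490))]: print(n,onz(T,ET,c(*q),.09))
for n,q in [("bL",(525,408)),("bR",(705,447)),("fL",(517,438)),("fR",(700,475))]: print(n,onz(T,ET,e(*q),.111))
E
```

```text
blue [0.4758 0.2244 0.1419] 0.9506
red [0.4682 0.299  0.1417] 0.8494
rackL [0.4391 0.3367 0.0871] 1.0123
rackTR [0.5101 0.1926 0.0901] 0.4228
rackBR [0.4559 0.1873 0.0821] 0.8156
bL [ 0.4786 -0.1188  0.1106] 0.392
bR [ 0.4574 -0.2259  0.108 ] 0.2076
fL [ 0.4616 -0.1153  0.1099] 0.804
fR [ 0.4394 -0.2215  0.1095] 0.2085
TL [0.49252115 0.34467888 0.09      ]
TR [0.50921721 0.1935056  0.09      ]
BR [0.45302225 0.18755295 0.09      ]
BL [0.43651139 0.33765115 0.09      ]
bL [ 0.4776969  -0.11770561  0.111     ]
bR [ 0.45651932 -0.22489969  0.111     ]
fL [ 0.45960171 -0.11317645  0.111     ]
fR [ 0.43975023 -0.22191161  0.111     ]
```

>>> send_rows(commands=[[0,0,13.6,-13.2,-9.3,0,1],[0,0,13.6,-13.2,-9.3,0,1],[0,0,13.6,-13.2,-9.3,0,1],[0,0,13.6,-13.2,-9.3,0,1],[0,0,13.6,-13.2,-9.3,0,1],[0,0,13.6,-13.2,-9.3,0,1],[0,0,13.6,-13.2,-9.3,0,1],[0,0,13.6,-13.2,-9.3,0,1],[0,0,13.6,-13.2,-9.3,0,1],[0,0,13.6,-13.2,-9.3,0,1],[0,0,13.6,-13.2,-9.3,0,1],[0,0,13.6,-13.2,-9.3,0,1],[0,0,13.6,-13.2,-9.3,0,1],[0,0,13.6,-13.2,-9.3,0,1],[0,0,13.6,-13.2,-9.3,0,1],[0,0,13.6,-13.2,-9.3,0,1],[0,0,13.6,-13.2,-9.3,0,1],[0,0,13.6,-13.2,-9.3,0,1],[0,0,13.6,-13.2,-9.3,0,1]])

```text
time_s: 1.73
position: [0.4748, 0.2254, 0.2226]
tcp_rot: [[-0.109, 0.994, -0.0], [0.994, 0.109, -0.0], [0.0, -0.0, -1.0]]
force: [-0.3, -0.6, 0.7]
opening: 0.998
grasp_force: 0.0
```

```bash
cat > snap.py <<'E'
import sys,cv2,pickle
from rig import read_state,optics
s=read_state();c=optics.capture("wrist");n=sys.argv[1]
pickle.dump((s,c),open(n+".pkl","wb"));cv2.imwrite(f"pics/{n}.png",c["image"])
print(s["time_s"],s["position"],s["tcp_rot"].round(4).tolist(),s["force"],s["qvel"].round(2))
E
python3 snap.py w1
```

```text
1.7333 [0.47478883 0.22544018 0.22260189] [[-0.1087, 0.9941, -0.0001], [0.9941, 0.1087, -0.0], [0.0, -0.0001, -1.0]] [-0.26370036 -0.60929535  0.66856056] [-0.42  0.05 -0.2  -0.06 -0.08 -0.01]
```

View pics/w1.png

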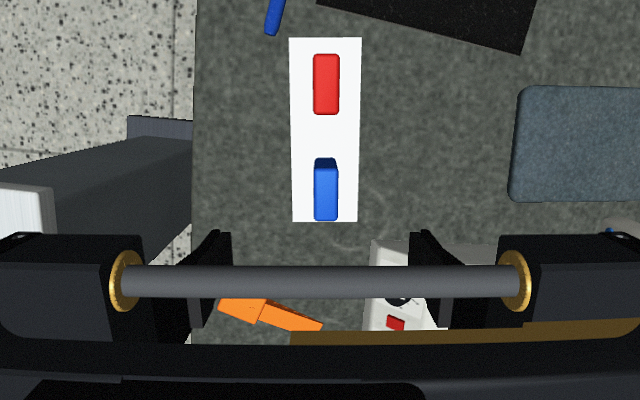

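Wrist view: blue handle top face spans about (314..338, 168..221), red is behind it at (326,84), and the rack-top corners are (289,38), (361,38), (357,221), (292,221).

Run:
```python
import pickle;from h import *
s,c=pickle.load(open("w1.pkl","rb"));E=ext(c,s)
q=[onz(c,E,p,.09) for p in[(289,38),(361,38),(357,221.5),(292,221.5)]]
for x in q:print(x.round(4))
ctr=sum(q)/4;v=q[0]+q[1]-q[2]-q[3];print("rack ctr",ctr.round(4),"yaw",np.degrees(np.arctan2(-v[0],v[1])),np.linalg.norm(v)/2,np.linalg.norm(q[0]-q[1]))
b=[onz(c,E,p,.14) for p in[(314,168),(338,168),(338,220.5),(314,220.5)]]
for x in b:print(x.round(4))
print("blue",(sum(b)/4).round(4))
r=[onz(c,E,p,.14) for p in[(313.5,54),(339.5,54),(339.5,114.5),(313.5,114.5)]];print("red",(sum(r)/4).round(4))
v=sum(r)-sum(b);print(np.degrees(np.arctan2(-v[0],v[1])),np.linalg.norm(v)/4)
# height from 2 views
st,d=pickle.load(open("d0.pkl","rb"));S,T=d["scene"],d["top"]
print(tri([(c,E,(326,194.3)),(S,ext(S),(231.8,163.4)),(T,ext(T),(225.4,209))]))
```

```text
[0.4375 0.3399 0.09  ]
[0.4927 0.3461 0.09  ]
[0.5097 0.1976 0.09  ]
[0.4534 0.1914 0.09  ]
rack ctr [0.4733 0.2688 0.09  ] yaw 6.330700414407016 0.1493660483697447 0.05549059334576988
[0.4672 0.2503 0.14  ]
[0.4838 0.2521 0.14  ]
[0.4885 0.2139 0.14  ]
[0.4713 0.212  0.14  ]
blue [0.4777 0.2321 0.14  ]
red [0.4695 0.3065 0.14  ]
6.288432917974338 0.07489731636640841
(array([0.4779601 , 0.23098035, 0.13602909]), np.float64(1.7507435862643206))
```

>>> send_rows(commands=[[0,0,0,0.18,0.12,0.5,1],[0,0,0,0.18,0.12,1.2,1],[0,0,0,0.18,0.12,2,1],[0,0,0,0.18,0.12,2.8,1],[0,0,0,0.18,0.12,3.4,1],[0,0,0,0.18,0.12,3.8,1],[0,0,0,0.18,0.12,4.05,1],[0,0,0,0.18,0.12,4.05,1],[0,0,0,0.18,0.12,4.05,0.5],[0,0,0,0.18,0.12,4.05,0.2],[0,0,0,0.18,0.12,4.05,0],[0,0,0,0.18,0.12,4.05,0],[0,0,0,0.18,0.12,4.05,0],[0,0,0,0.18,0.12,4.05,0],[0,0,0,0.18,0.12,4.05,0],[0,0,0,0.18,0.12,4.05,0],[0,0,0,0.18,0.12,4.05,0],[0,0,0,0.18,0.12,4.05,0]])

```text
time_s: 3.28
position: [0.4784, 0.2304, 0.1011]
tcp_rot: [[-0.107, 0.994, -0.0], [0.994, 0.107, -0.0], [-0.0, -0.0, -1.0]]
force: [0.4, 0.2, -0.9]
opening: 0.326
grasp_force: 0.0
```

>>> send_rows(commands=[[0,0,0,0,0,0,0],[0,0,0,0,0,0,0],[0,0,0,0,0,0,0],[0,0,0,0,0,0,0],[0,0,0,0,0,0,0],[0,0,0,0,0,0,0],[0,0,0,0,0,0,0],[0,0,0,0,0,0,0]])

```text
time_s: 3.95
position: [0.4784, 0.2303, 0.101]
tcp_rot: [[-0.107, 0.994, -0.0], [0.994, 0.107, -0.0], [-0.0, -0.0, -1.0]]
force: [0.6, 0.0, -0.4]
opening: 0.204
grasp_force: 30.0
```

>>> send_rows(commands=[[0,0,0,0,0,-0.2,0],[0,0,0,0,0,-0.5,0],[0,0,0,0,0,-0.9,0],[0,0,0,0,0,-1.4,0],[0,0,0,0,0,-1.9,0],[0,0,0,0,0,-2.5,0],[0,0,0,0,0,-3.1,0],[0,0,0,0,0,-3.7,0],[0,0,0,0,0,-4.2,0],[0,0,0,0,0,-4.5,0],[0,0,0,0,0,-4.7,0],[0,0,0,0,0,-4.7,0],[0,0,0,0,0,-4.7,0]])

```text
time_s: 5.03
position: [0.4781, 0.2303, 0.2419]
tcp_rot: [[-0.107, 0.994, -0.0], [0.994, 0.107, -0.0], [-0.0, -0.0, -1.0]]
force: [0.1, -0.4, -1.3]
opening: 0.208
grasp_force: 30.0
```

>>> send_rows(commands=[[0,0,0.2,-0.5,-0.1,0,0],[0,0,0.5,-1.3,-0.23,0,0],[0,0,0.8,-2.3,-0.4,0,0],[0,0,1.1,-3.4,-0.6,0,0],[0,0,1.4,-4.5,-0.8,0,0],[0,0,1.7,-5.6,-1.0,0,0],[0,0,2.0,-6.7,-1.2,0,0],[0,0,2.2,-7.8,-1.4,0,0],[0,0,2.4,-8.9,-1.57,0,0],[0,0,2.6,-10,-1.76,0,0],[0,0,2.8,-11.1,-1.95,0,0],[0,0,3.0,-12.2,-2.15,0,0],[0,0,3.2,-13.2,-2.33,0,0],[0,0,3.4,-14.1,-2.48,0,0],[0,0,3.46,-14.7,-2.6,0,0],[0,0,3.46,-15.1,-2.66,0,0],[0,0,3.46,-15.1,-2.66,0,0],[0,0,3.46,-15.1,-2.66,0,0],[0,0,3.46,-15.1,-2.66,0,0]])

```text
time_s: 6.62
position: [0.4471, -0.2271, 0.2415]
tcp_rot: [[0.193, 0.981, -0.001], [0.981, -0.193, 0.002], [0.002, -0.002, -1.0]]
force: [0.2, 0.7, -0.8]
opening: 0.208
grasp_force: 30.0
```

```bash
python3 snap.py w2
```

```text
6.6167 [ 0.44711054 -0.22705032  0.24148852] [[0.1928, 0.9812, -0.0014], [0.9812, -0.1928, 0.0019], [0.0016, -0.0017, -1.0]] [ 0.21005927  0.73175915 -0.77254457] [ 0.69 -0.7   0.04 -0.13 -0.11 -0.02]
```

View pics/w2.png

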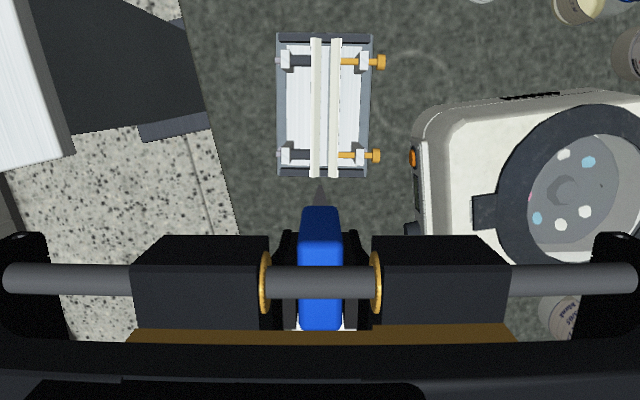

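Run:
```python
import cv2
i=cv2.imread("pics/w2.png")[30:210,270:390]
# rows 30-90 and 120-210 side by side, x6.5
f=lambda a:cv2.resize(a,None,fx=6,fy=6,interpolation=cv2.INTER_CUBIC)
import numpy as np
a=f(i[0:90,30:90]);b=f(i[90:180,30:90])
cv2.imwrite("pics/w2c.png",np.hstack([a,b]))
```

```text
(no output)
```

View pics/w2c.png

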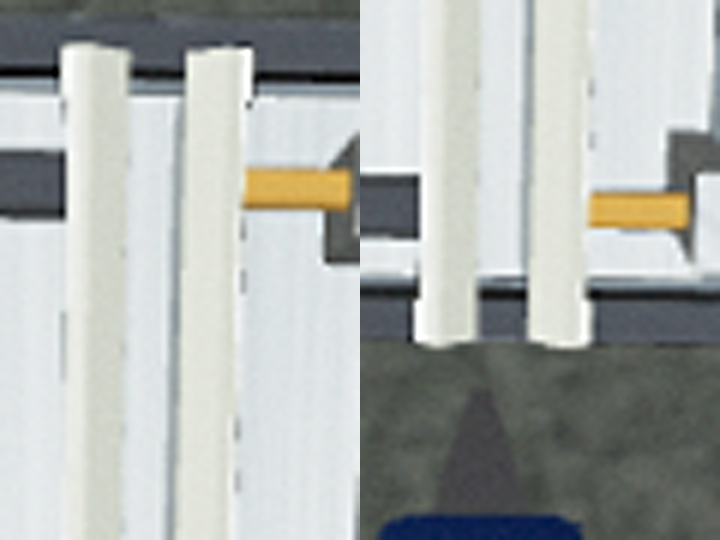

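Gap edges (inner lip lines): far end (321.7, 38) and (331.2, 38); near end (319.7, 177.5) and (328, 177.5). The blade tip is visible at about (320.7, 185).

Run:
```python
import pickle;from h import *
s,c=pickle.load(open("w2.pkl","rb"));E=ext(c,s);R=s["tcp_rot"];p0=s["position"]
g=[onz(c,E,p,.106) for p in[(321.7,38),(331.2,38),(328,177.5),(319.7,177.5)]]
for x in g:print(x.round(4))
a=(g[0]+g[1])/2;b=(g[2]+g[3])/2;v=a-b;print("ctr",((a+b)/2).round(4),"yaw",np.degrees(np.arctan2(-v[0],v[1])),"len",np.linalg.norm(v),"gap",np.linalg.norm(g[0]-g[1]),np.linalg.norm(g[2]-g[3]))
for y in(-.00125,0,.00125):print("tip pred",proj(c,E,p0+R@[.012,y,.088]))
for w in(-.009,.009):print("handle underside far edge",proj(c,E,p0+R@[.02,w,.013]),proj(c,E,p0+R@[.02,w,-.037]))
print("tool y yaw",np.degrees(np.arctan2(R[1,1],R[0,1])))
d=R.T@((a+b)/2-p0);print("ctr in tool",d.round(4))
st,D=pickle.load(open("d0.pkl","rb"));S,T=D["scene"],D["top"]
for n,w,sp,tp in[("bL far",(336.5,38),(323,201.5),(343,211.6)),("fR near",(314.5,177.5),(347,218),(378,225))]:print(n,tri([(c,E,w),(S,ext(S),sp),(T,ext(T),tp)]))
```

```text
[ 0.4702 -0.1111  0.106 ]
[ 0.4775 -0.1125  0.106 ]
[ 0.4543 -0.2212  0.106 ]
[ 0.4473 -0.2199  0.106 ]
ctr [ 0.4623 -0.1662  0.106 ] yaw -11.952506868833762 len 0.11119785286235777 gap 0.007393398193484861 0.007056567954948631
tip pred [319.23656398 184.77332981]
tip pred [320.9770382 184.7749008]
tip pred [322.71749465 184.77650484]
handle underside far edge [303.85399076 204.15056385] [298.17260521 242.45132803]
handle underside far edge [339.14161849 204.18098746] [346.08361418 242.485823  ]
tool y yaw -11.115459136048747
ctr in tool [0.0624 0.0034 0.1356]
bL far (array([ 0.48124105, -0.11414357,  0.10902447]), np.float64(1.2217197919456453))
fR near (array([ 0.44283178, -0.21911285,  0.10681946]), np.float64(1.1175959473442276))
```

>>> send_rows(commands=[[0,0,0.05,0.3,0.03,0,0],[0,0,0.1,0.8,0.06,0,0],[0,0,0.17,1.4,0.1,0,0],[0,0,0.17,1.9,0.12,0,0],[0,0,0.17,2.08,0.12,0.1,0],[0,0,0.17,2.08,0.12,0.4,0],[0,0,0.17,2.08,0.12,0.8,0],[0,0,0.17,2.08,0.12,1.1,0],[0,0,0.17,2.08,0.12,1.2,0],[0,0,0.17,2.08,0.12,1.2,0],[0,0,0.17,2.08,0.12,1.2,0],[0,0,0.17,2.08,0.12,1.2,0]])

```text
time_s: 7.67
position: [0.4634, -0.1686, 0.2063]
tcp_rot: [[0.209, 0.978, 0.001], [0.978, -0.209, -0.0], [-0.0, 0.001, -1.0]]
force: [0.0, 0.1, -0.2]
opening: 0.206
grasp_force: 30.0
```

```bash
python3 snap.py w3
python3 - <<'E'
import cv2,pickle
from h import *
i=cv2.imread("pics/w3.png")[90:240,250:400]
cv2.imwrite("pics/w3c.png",cv2.resize(i,None,fx=4,fy=4,interpolation=cv2.INTER_CUBIC))
s,c=pickle.load(open("w3.pkl","rb"));R=s["tcp_rot"]
print("tool y yaw",np.degrees(np.arctan2(R[1,1],R[0,1])))
print("target in tool",R.T@(np.array([.4623,-.1662,.106])-s["position"]))
E
```

```text
7.6667 [ 0.46343374 -0.16855591  0.20629864] [[0.2086, 0.978, 0.0006], [0.978, -0.2086, -0.0004], [-0.0003, 0.0007, -1.0]] [ 0.01742514  0.08773309 -0.23259857] [ 0.19 -0.39 -0.16 -0.03 -0.1   0.07]
tool y yaw -12.037949486282438
target in tool [ 0.00209827 -0.00167009  0.10029687]
```

View pics/w3c.png

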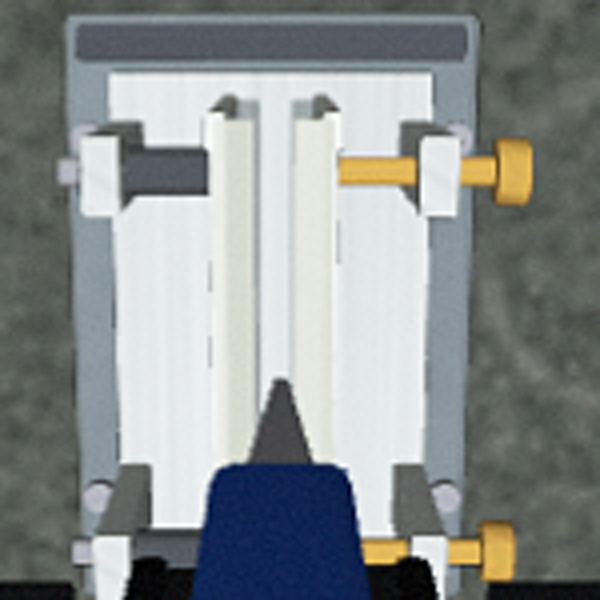

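Lip inner edges are at 254 and 294 in the crop (centre 274), and the blade tip is at (281,380), so the tip is square but about 1.3 mm off toward +tool y. I correct that and descend to just above contact.

>>> send_rows(commands=[[0,0,0,0.06,-0.045,0,0],[0,0,0,0.06,-0.045,0,0],[0,0,0,0.06,-0.045,0.1,0],[0,0,0,0.06,-0.045,0.25,0],[0,0,0,0.06,-0.045,0.4,0],[0,0,0,0.06,-0.045,0.55,0],[0,0,0,0.06,-0.045,0.7,0],[0,0,0,0.06,-0.045,0.85,0],[0,0,0,0.06,-0.045,1.0,0],[0,0,0,0.06,-0.045,1.1,0],[0,0,0,0.06,-0.045,1.2,0],[0,0,0,0.06,-0.045,1.25,0],[0,0,0,0.06,-0.045,1.25,0],[0,0,0,0.06,-0.045,1.25,0]])

```text
time_s: 8.88
position: [0.4623, -0.1661, 0.1685]
tcp_rot: [[0.208, 0.978, 0.0], [0.978, -0.208, -0.0], [-0.0, 0.0, -1.0]]
force: [0.1, 0.7, -0.6]
opening: 0.202
grasp_force: 30.0
```

```bash
python3 snap.py w4;python3 - <<'E'
import cv2,pickle
i=cv2.imread("pics/w4.png")[90:240,250:400]
cv2.imwrite("pics/w4c.png",cv2.resize(i,None,fx=4,fy=4,interpolation=cv2.INTER_CUBIC))
E
```

```text
8.8833 [ 0.46227598 -0.16606504  0.16854229] [[0.2081, 0.9781, 0.0], [0.9781, -0.2081, -0.0], [-0.0, 0.0, -1.0]] [ 0.10934174  0.71567501 -0.58470166] [-0.05 -0.35 -0.12 -0.04  0.19  0.02]
```

View pics/w4c.png

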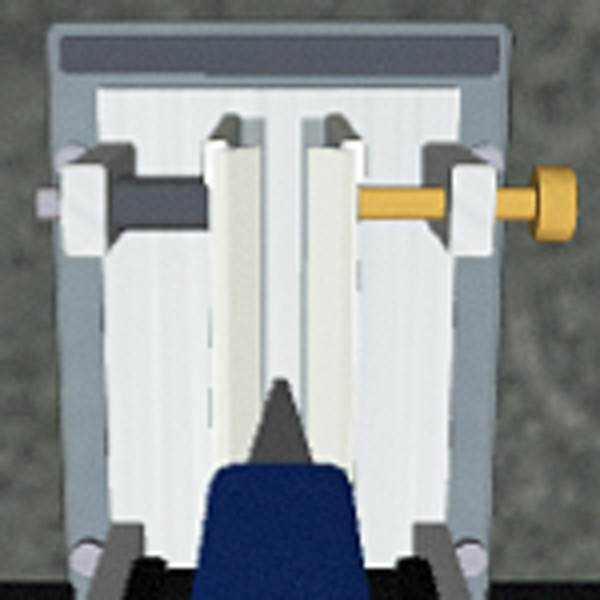

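The blade tip at (281,380) is inside the gap (lips at 262 and 307), with no contact yet. I now feel my way down.

>>> send_rows(commands=[[0,0,0,0,0.02,0.03,0],[0,0,0,0,0.02,0.07,0],[0,0,0,0,0.02,0.1,0],[0,0,0,0,0.02,0.13,0],[0,0,0,0,0.02,0.17,0],[0,0,0,0,0.02,0.2,0],[0,0,0,0,0.02,0.2,0],[0,0,0,0,0.02,0.2,0]])

```text
time_s: 9.6
position: [0.4627, -0.1661, 0.1625]
tcp_rot: [[0.208, 0.978, -0.0], [0.978, -0.208, 0.0], [0.0, -0.0, -1.0]]
force: [-0.5, 0.4, -1.3]
opening: 0.207
grasp_force: 30.0
```

>>> send_rows(commands=[[0,0,0,0,0,0.03,0],[0,0,0,0,0,0.06,0],[0,0,0,0,0,0.1,0],[0,0,0,0,0,0.1,0],[0,0,0,0,0,0.1,0]])

```text
time_s: 10.02
position: [0.4628, -0.1661, 0.1595]
tcp_rot: [[0.208, 0.978, -0.0], [0.978, -0.208, 0.0], [0.0, -0.0, -1.0]]
force: [-0.2, 0.4, -0.5]
opening: 0.204
grasp_force: 30.0
```

>>> send_rows(commands=[[0,0,0,0,0,0.03,0],[0,0,0,0,0,0.06,0],[0,0,0,0,0,0.1,0],[0,0,0,0,0,0.1,0],[0,0,0,0,0,0.1,0]])

```text
time_s: 10.43
position: [0.4628, -0.1661, 0.1564]
tcp_rot: [[0.208, 0.978, -0.0], [0.978, -0.208, 0.0], [0.0, -0.0, -1.0]]
force: [1.1, 0.0, -0.6]
opening: 0.206
grasp_force: 30.0
```

>>> send_rows(commands=[[0,0,0,0,0,0.03,0],[0,0,0,0,0,0.06,0],[0,0,0,0,0,0.1,0],[0,0,0,0,0,0.1,0],[0,0,0,0,0,0.1,0]])

```text
time_s: 10.85
position: [0.463, -0.1663, 0.1536]
tcp_rot: [[0.208, 0.978, 0.0], [0.978, -0.208, -0.0], [-0.0, 0.0, -1.0]]
force: [-0.4, -0.1, -0.4]
opening: 0.207
grasp_force: 30.0
```

>>> send_rows(commands=[[0,0,0,0,0,0.03,0],[0,0,0,0,0,0.06,0],[0,0,0,0,0,0.1,0],[0,0,0,0,0,0.1,0],[0,0,0,0,0,0.1,0]])

```text
time_s: 11.27
position: [0.463, -0.1663, 0.1506]
tcp_rot: [[0.208, 0.978, 0.001], [0.978, -0.208, -0.0], [-0.0, 0.001, -1.0]]
force: [-1.2, -0.4, 2.1]
opening: 0.203
grasp_force: 30.0
```

>>> send_rows(commands=[[0,0,0,0,0,0.03,0],[0,0,0,0,0,0.06,0],[0,0,0,0,0,0.06,0],[0,0,0,0,0,0.06,0]])

```text
time_s: 11.6
position: [0.463, -0.1663, 0.1489]
tcp_rot: [[0.208, 0.978, 0.0], [0.978, -0.208, -0.0], [-0.0, 0.001, -1.0]]
force: [0.3, -0.6, 3.8]
opening: 0.204
grasp_force: 30.0
```

>>> send_rows(commands=[[0,0,0,0,0,0.03,0],[0,0,0,0,0,0.06,0],[0,0,0,0,0,0.06,0],[0,0,0,0,0,0.06,0],[0,0,0,0,0,0.06,0]])

```text
time_s: 12.02
position: [0.463, -0.1663, 0.1471]
tcp_rot: [[0.208, 0.978, 0.0], [0.978, -0.208, -0.0], [-0.0, 0.001, -1.0]]
force: [-0.8, 0.2, 5.0]
opening: 0.2
grasp_force: 30.0
```

>>> send_rows(commands=[[0,0,0,0,0,0.02,0],[0,0,0,0,0,0.04,0],[0,0,0,0,0,0.04,0],[0,0,0,0,0,0.04,0],[0,0,0,0,0,0.04,0]])

```text
time_s: 12.43
position: [0.463, -0.1663, 0.146]
tcp_rot: [[0.208, 0.978, 0.001], [0.978, -0.208, -0.0], [-0.0, 0.001, -1.0]]
force: [-1.0, 0.4, 5.6]
opening: 0.207
grasp_force: 30.0
```

>>> send_rows(commands=[[0,0,0,0,0,0.02,0],[0,0,0,0,0,0.045,0],[0,0,0,0,0,0.045,0],[0,0,0,0,0,0.045,0],[0,0,0,0,0,0.045,0],[0,0,0,0,0,0.045,0]])

```text
time_s: 12.93
position: [0.4632, -0.1664, 0.1448]
tcp_rot: [[0.208, 0.978, 0.001], [0.978, -0.208, -0.001], [-0.0, 0.001, -1.0]]
force: [0.3, 0.4, 6.2]
opening: 0.204
grasp_force: 30.0
```

Run:
```python
from rig import read_state,optics
import cv2,numpy as np
F=[]
for k in range(8):
    c=optics.capture("wrist");s=read_state();F.append(s["force"])
print(np.mean(F,0),np.std(F,0),s["position"],s["moment"],s["time_s"])
i=c["image"][90:240,250:400]
j=optics.capture("scene")["image"][150:270,280:400]
cv2.imwrite("pics/w5c.png",np.hstack([cv2.resize(x,(400,400),interpolation=cv2.INTER_CUBIC) for x in(i,j)]))
```

```text
[-0.11805314  0.14741952  6.23860662] [0.35944663 0.40584471 0.69126166] [ 0.46316446 -0.1663358   0.14479821] [-0.03099229  0.05744161 -0.01137492] 13.3333
```

View pics/w5c.png

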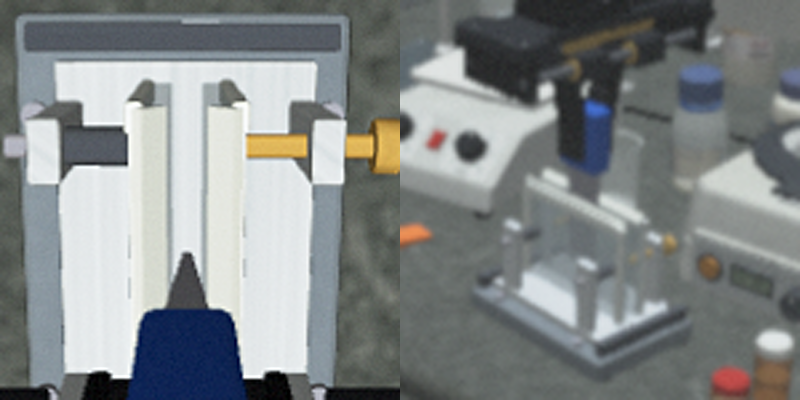

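>>> send_rows(commands=[[0,0,0,0,0,0.025,0],[0,0,0,0,0,0.025,0],[0,0,0,0,0,0.025,0],[0,0,0,0,0,0.025,0],[0,0,0,0,0,0.025,0],[0,0,0,0,0,0.025,0]])

```text
time_s: 13.88
position: [0.4632, -0.1664, 0.1441]
tcp_rot: [[0.208, 0.978, 0.001], [0.978, -0.208, -0.001], [-0.0, 0.001, -1.0]]
force: [0.2, 0.7, 7.0]
opening: 0.207
grasp_force: 30.0
```

Run:
```python
from rig import read_state,optics,bot
import numpy as np
F=[]
for k in range(10): optics.capture("wrist");F.append(read_state()["force"])
m=np.mean(F,0);print(m)
if 6<m[2]<8.5: print(bot.hand_in())
```

```text
[-0.23009626 -0.02775803  7.28621669]
the job is handed in; nothing more can be done
None
```

The blue gauge is held upright between the plates near their middle with about 7 to 8 N of drag, still gripped, and the job was handed in after about 14 s; the red gauge and glassware were not touched.

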